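# Put the stain remover away and clip the box shut

## Task

Stand the small glass dropper bottle upright in the free half of the white stain-kit box, beside the brush and soap: set it down, do not drop it. Then swing the box's lid shut and press the clip on its front in until it snaps over the lip of the rim, so that the lid stays locked when you let go. Leave the other things on the worktop where they are.

Things in the scene. Friction and masses are not known exactly. Their poses are not given: they have to be found in the camera images.
- box: white open plastic box, 132 x 184 mm (x, y), walls 4 mm, rim 87 mm and inner floor 6 mm above the worktop; rubber feet, does not slide. Origin: centre of its underside, z up; lid hinge on its +x side, front at -x. Inside, the +y half holds a scrub brush and soap (to 61 mm high), the -y half is free. The front rim's lip reaches out to x = -86 mm and turns down to 75 mm above the worktop.
- box_lid (a joint): angle of the white lid, a cap 152 x 190 mm and 28 mm deep (0.28 kg); its hinge runs along the box's y at x = +75.5 mm, 86 mm above the worktop. 0 = shut (lid top 117 mm above the worktop), 1.57 = upright, 1.9 = end stop. A stiff hinge: the lid stays put between about 0.9 and 1.75; pushed below about 0.85 it sinks shut by itself within about 2 s.
- box_clip (a joint): angle of the smooth grey clip (66 mm wide along the box's y, 47 mm long) about its pin on the lid's front (lid shut: x = -89 mm, 100 mm above the worktop). 0 = flat, snapped on; 0.75 to 1.05 = swung out, where a light spring keeps it until snapped. Lid shut, its hook meets the rim's lip at 0.47 and springs past at 0.25; pushing the tab towards +x, this takes about 6 to 10 N.
- clip_tab (a point): middle of the clip's thick free end (tab, 66 mm wide, 8 mm thick). Lid shut, clip swung out: about x = -126 mm, 74 to 82 mm above the worktop; snapped on: x = -95 mm, 57 mm above the worktop (box frame).
- lid_edge (a point): middle of the lid's free (front) top edge, 161 mm from the hinge axis.
- dropper_center (a point): amber glass dropper bottle with a black rubber bulb, 102 mm tall, stands upright; this point is on its axis half-way up (51 mm). Body 33 mm in diameter up to 55 mm above its foot, then a shoulder, a 24 mm collar (62 to 77 mm) and a 13 mm bulb. About 70 g. z is its upright axis.
- tape_measure: yellow tape measure, 40 x 82 x 62 mm, a bystander; origin at the centre of its underside.
- spool_white: thread spool, 29 mm in diameter, 45 mm tall, standing, a bystander; origin at the centre of its underside.
- glue_tube: lying red tube, 40 x 136 x 27 mm, a bystander; origin at the centre of its underside.
- scissors: blue-handled scissors lying flat, 87 x 199 x 9 mm, a bystander; origin at the centre of the underside.
- peg_a: clothes peg lying flat, 15 x 72 x 12 mm, a bystander near the front edge; origin at the centre of its underside.
- peg_c: clothes peg lying flat, 15 x 72 x 12 mm, a bystander farther back; origin at the centre of its underside.
Mind the look-alikes: they are no part of the job. Of the things that look like the part that bears dropper_center, the middle-sized one is meant.

How it is judged:
By the outcome, as a careful person would: the job done as asked, in the order asked, and still so for the second after the job is handed in, with the robot touching nothing.
It also fails if it takes over 70 s, if anything falls off the work surface, if the arm or the gripper's body presses on something with over 40 N, if the wrist force passes 120 N, or if a joint passes its speed limit or range.

## Robot

A 6-joint arm with a two-finger parallel gripper is mounted at the origin on a cart in front of the work surface, level with it; the furniture and walls round the work are solid. World frame = base frame: x ahead of the robot, y to its left, z up, the work surface at z = 0. Lengths are in m, angles in rad, forces in N, time in s.
With the tool pointing down it reaches from about 0.25 to 0.8 m from the base axis. Payload 3.9 kg.
Tool frame: the origin (TCP) lies midway between the tips of the shut fingers; the grasp point (between the pads) lies 19 mm behind it; z points along the fingers, y is the line along which they close (so a half turn about z gives the same grasp; the last joint's range is limited). The gripper opens to 85 mm and grips with 20 to 120 N. Pads are 22 mm wide; open, the fingers measure 114 mm over their backs; the gripper's body (76 mm by 85 mm) begins 54 mm behind the grasp point. The pads swing forward as they close: fully open they stand 13 mm farther back than shut.
Start: joints at [1.19, 0.26, -0.138, 1.173, 0, 1.571], TCP at [0.195, 0.487, 0.192] pointing down, gripper open.
Joint ranges: [-2.78, 2.78], [-0.83, 1.72], [-1.28, 1.37], [-1.9, 2.12], [-1.57, 1.48], [-3.14, 3.14]. Speed limits (rad/s): [2.57, 2.57, 3.14, 3.14, 3.14, 3.14].

## Interface

Orientations are given as a rotation vector (axis times angle).
In Python, from bench import bot gives the robot as it stands.
- The arm moves only by the tool arm_command, never from a script. Its argument "steps" is a list of rows, each a list of 5 numbers: the gripper command: -1 is shut, 1 is fully open, values between are in proportion, then the shift along the tool's x, y, z in mm, then the turn about the tool's z in rad. A call has 1 to 10 rows; each row is the pose to reach, as a shift and turn from the pose commanded when the call began, along the tool's axes at that moment; what a row does not reach only later rows make up. A row lasts 1/10 s, in which the tool goes at most 50 mm and 8.59 degrees, less where a joint would pass 70% of its speed; a pose out of reach is approached as far as the arm can. A call with a gripper value outside its range is refused whole. The fingers move at their own pace and stop on an object; "squeeze" is the grip in N (left out, the last holds). Time passes only in rows, so rows that repeat a pose let the fingers close. It gives the time, the measured TCP pose, the force, the opening and the grip force at its end, in the units of the state.
- bot.state(): the state, without advancing time (a new reading comes with each control period).
- bot.snapshot(name): name is "scene" or "top" or "wrist"; returns the picture (480x640x3 uint8, red, green, blue); there is no depth.
- bot.camera_info(name): a dict with "K" (3x3 intrinsics, pixels), "position" and "orientation" of the camera in the world. Camera axes: x right, y up, looking along -z (the intrinsics and any distortion apply to the point x, -y, -z); pixel columns grow to the right and rows downward; lengths in m; the calibration is good to about 2 mm. A picture is of the moment at which its call begins: read the wrist's pose just before it. camera_info takes no time and is no camera call; for the wrist camera it gives the pose at the moment of the call.
- bot.finish_job(): hands the job in; it is judged then, once.
The state is a dict: "t": time; "q": joint angles; "qvel": joint speeds; "effort": joint torques, N m; "eef_pos": TCP position; "ee_rot": TCP orientation; "wrist_force": force on the tool from outside, world axes, zero at the start; "moment": the same for the moment, N m; "gripper_width": finger opening in m; "gripper_force": force on a finger pad.
Only numpy, scipy, OpenCV 4.12 (cv2) and the standard library are available. Lean on these libraries where they do the work, as an engineer would, in place of code of your own. Each camera call takes 0.05 s, during which the arm holds its last target. There are 200 camera calls.

## Working session

There is one attempt and no reset: what is moved stays moved. The work goes in short steps, Python scripts to look and compute and a tool call to move; the robot and the scene stay as the last step left them, time stands still between calls to the robot, and variables do not carry over. Pictures are saved under pics/ and viewed, at most 10 in all, crops included, and the job is handed in when it is done.

Besides the shell and the picture viewer there is one more tool, called after "Call:" in YAML: its name, and indented under it one key for each argument. arm_command: Moves the arm, as the interface text tells. Its arguments: {"type":"object","properties":{"steps":{"type":"array","items":{"type":"array","items":{"type":"number"}}},"squeeze":{"type":"number"}},"required":["steps"]}

```bash
ls; mkdir -p pics
cat > h.py <<'E'
import numpy as np, cv2
from scipy.spatial.transform import Rotation as R
from bench import bot
def rot(ci):
    o=np.array(ci["orientation"],float)
    if o.shape==(3,3): return o
    return R.from_rotvec(o).as_matrix() if o.size==3 else R.from_quat(o).as_matrix()
def ray(ci,u,v):
    K=np.array(ci["K"]); d=np.array([(u-K[0,2])/K[0,0],-(v-K[1,2])/K[1,1],-1.])
    return np.array(ci["position"]),rot(ci)@d
def on_z(ci,u,v,z):
    p,d=ray(ci,u,v); return p+d*(z-p[2])/d[2]
def proj(ci,P):
    K=np.array(ci["K"]); c=rot(ci).T@(np.array(P)-np.array(ci["position"]))
    return K[0,0]*c[0]/-c[2]+K[0,2],K[1,1]*c[1]/c[2]+K[1,2]
def two(c1,a,c2,b):
    p,d=ray(c1,*a);q,e=ray(c2,*b);d=d/np.linalg.norm(d);e=e/np.linalg.norm(e)
    s=np.linalg.lstsq(np.c_[d,-e],q-p,rcond=None)[0]
    x,y=p+d*s[0],q+e*s[1]; return (x+y)/2,np.linalg.norm(x-y)
def shot(n,f):
    im=bot.snapshot(n); cv2.imwrite(f"pics/{f}.png",im[:,:,::-1]); return im
E
python3 - <<'E'
from h import *
for n in ("scene","top"):
    print(n,bot.camera_info(n)); shot(n,n+"0")
print(bot.camera_info("wrist"));print(bot.state())
E
```

```text
pics
scene {'K': array([[555.19756627,   0.        , 323.43057868],
       [  0.        , 555.19756627, 239.74152573],
       [  0.        ,   0.        ,   1.        ]]), 'position': array([-0.36316693, -0.72619611,  0.59937895]), 'orientation': array([ 1.07502251, -0.46967695, -0.70893562])}
top {'K': array([[483.85419542,   0.        , 317.52283838],
       [  0.        , 483.85419542, 232.75630283],
       [  0.        ,   0.        ,   1.        ]]), 'position': array([0.24360241, 0.04766681, 1.31474899]), 'orientation': array([ 0.15852032, -0.13914791, -1.58124057])}
{'K': array([[404.04231449,   0.        , 323.59418593],
       [  0.        , 404.04231449, 239.64920431],
       [  0.        ,   0.        ,   1.        ]]), 'position': array([0.13028492, 0.51236361, 0.37368808]), 'orientation': array([-0.24148273, -0.1621429 ,  1.18349606])}
{'t': 0.1, 'q': array([ 1.18998984e+00,  2.60620805e-01, -1.39236254e-01,  1.17269201e+00,
       -1.29343442e-07,  1.57078582e+00]), 'qvel': array([-0.00114968, -0.00201125,  0.00426222,  0.00044616,  0.00031903,
       -0.00015805]), 'effort': array([ 1.05019233e-03, -4.06508625e+01,  2.54527295e+01,  1.01361133e-02,
       -7.17513728e-06, -6.12288460e-06]), 'eef_pos': array([0.19487558, 0.48676514, 0.19144833]), 'ee_rot': array([-5.94482513e-01, -3.08449417e+00,  2.70320037e-03]), 'wrist_force': array([-0.47115857,  0.52656394, -0.57384572]), 'moment': array([-0.03688053,  0.03621889,  0.03201496]), 'gripper_force': 0.0, 'gripper_width': 0.08569573612951058}
```

View pics/scene0.png

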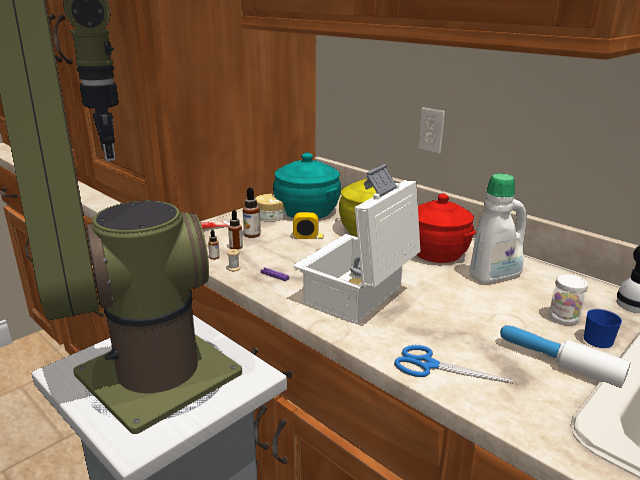

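View pics/top0.png

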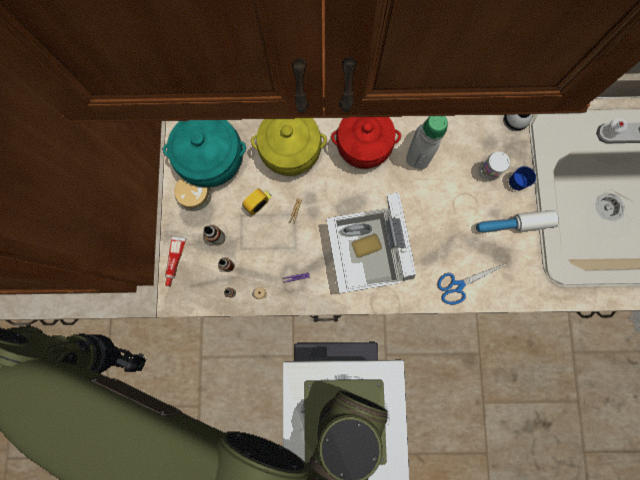

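Three dropper bottles: scene (214,245) / (235,232) / (251,213), top (230,293) / (226,265) / (213,234), which are small, middle and large. The middle-sized one, scene (235,232) and top (226,265), is meant. The box's front (-x) faces image left in the top view and its free half is at the bottom. I'll confirm with one enlarged crop.

Run:
```python
import cv2,numpy as np
t=cv2.imread("pics/top0.png");s=cv2.imread("pics/scene0.png")
a=cv2.resize(t[185:310,315:420],None,fx=4,fy=4,interpolation=cv2.INTER_CUBIC) #420x500
b=cv2.resize(s[175:275,195:270],None,fx=3,fy=3,interpolation=cv2.INTER_CUBIC) #225x300
c=cv2.resize(t[220:300,205:270],None,fx=3,fy=3,interpolation=cv2.INTER_CUBIC)
o=np.zeros((560,660,3),np.uint8); o[:500,:420]=a;o[:300,425:650]=b;o[305:545,425:620]=c
cv2.imwrite("pics/crop1.png",o)
```

```text
(no output)
```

View pics/crop1.png

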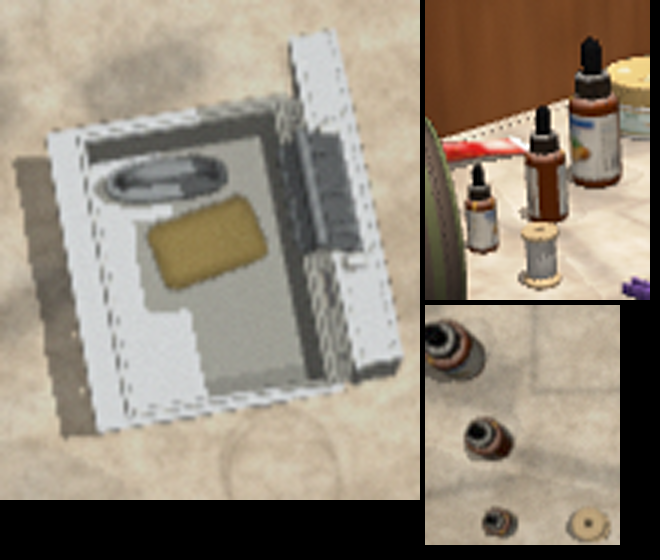

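The crop confirms the middle bottle: bulb top at scene (234.3,211.7) and top (224.3,262.3). The lip corners of the box's front are at top (327.5,218.3) and (339.5,293).

Run:
```python
from h import *
s=bot.camera_info("scene");t=bot.camera_info("top")
print("bulb top",two(s,(234.3,211.7),t,(224.3,262.3)), on_z(t,224.3,262.3,.102),on_z(s,234.3,211.7,.102))
A,B=on_z(t,327.5,218.3,.087),on_z(t,339.5,293,.087)
print("front",A,B,np.linalg.norm(A-B))
for n,p in dict(br=(401.3,282),tr=(384.5,209.3)).items(): print(n,on_z(t,*p,.087))
y=(A-B)/np.linalg.norm(A-B); x=np.array([y[1],-y[0],0]); 
print("xax",x, "yaw",np.arctan2(x[1],x[0]))
for nm,p in dict(small=(230,293),spool=(259,293),large=(210,229)).items(): print(nm,on_z(t,*p,.05))
o=(A+B)/2+x*.086; print("origin",o)
st=bot.state();print(R.from_rotvec(st["ee_rot"]).as_matrix())
```

```text
bulb top (array([0.40297659, 0.29922572, 0.09956329]), np.float64(0.002912256255603149)) [0.40381172 0.29783851 0.102     ] [0.39812899 0.29515817 0.102     ]
front [0.51655444 0.03466036 0.087     ] [0.32314513 0.00791888 0.087     ] 0.19524924940099436
br [ 0.34841816 -0.14886641  0.087     ]
tr [ 0.5379595  -0.11408679  0.087     ]
xax [ 0.13696077 -0.99057647  0.        ] yaw -1.433403711904881
small [0.32988555 0.29190269 0.05      ]
spool [0.32873266 0.21620356 0.05      ]
large [0.50094877 0.34887049 0.05      ]
origin [ 0.43162841 -0.06389996  0.087     ]
[[-9.28369097e-01  3.71658977e-01 -6.51321306e-04]
 [ 3.71659548e-01  9.28367671e-01 -1.62723519e-03]
 [-1.10922123e-07 -1.75274465e-03 -9.99998464e-01]]
```

Call:
arm_command:
  steps:
    - [1,-264,-99,30,-0.54]
    - [1,-264,-99,30,-0.54]
    - [1,-264,-99,30,-0.54]
    - [1,-264,-99,30,-0.54]
    - [1,-264,-99,30,-0.54]
    - [1,-264,-99,30,-0.54]
    - [1,-264,-99,30,-0.54]
    - [1,-264,-99,30,-0.54]
    - [1,-264,-99,30,-0.54]
  squeeze: 25

```text
t: 1.0
eef_pos: [0.4026, 0.2977, 0.162]
ee_rot: [0.251, -3.131, -0.0]
wrist_force: [0.1, 0.8, 1.0]
gripper_width: 0.0855
gripper_force: 0.0
```

Run:
```python
from h import *
st=bot.state();c=bot.camera_info("wrist");im=shot("wrist","w1")
print(st["t"],st["eef_pos"],R.from_rotvec(st["ee_rot"]).as_matrix().round(3),c["position"])
print(proj(c,(.403,.297,.102)),proj(c,(.403,.297,0)))
```

```text
1.0 [0.40262426 0.29774521 0.1620185 ] [[-0.987 -0.159 -0.001]
 [-0.159  0.987  0.   ]
 [ 0.001  0.    -1.   ]] [0.3340696  0.28656953 0.34433991]
(np.float64(321.98514337911615), np.float64(242.31504467911827)) (np.float64(322.3116914778343), np.float64(209.7969702258345))
```

View pics/w1.png

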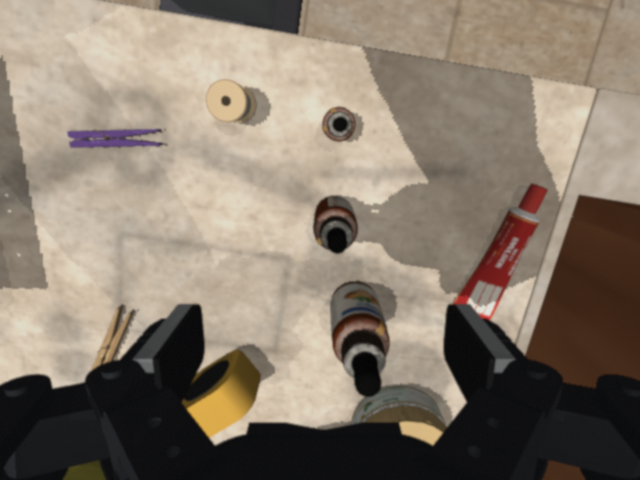

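Wrist view: spool (228,100), small bottle (339,124), target bottle with its bulb top at (336,241), and the large bottle (365,375). The bulb is about 14 px right of the prediction, so I'll measure it by mask in the three views.

Run:
```python
from h import *
def dark(f,x0,y0,x1,y1,th):
    g=cv2.imread(f"pics/{f}.png").max(2)[y0:y1,x0:x1]
    n,l,s,c=cv2.connectedComponentsWithStats((g<th).astype(np.uint8))
    print(f,[(s[i].tolist(),(c[i]+[x0,y0]).round(1).tolist()) for i in range(1,n) if s[i,4]>5])
dark("w1",305,190,370,265,45);dark("top0",212,252,240,280,45);dark("scene0",225,203,246,255,45)
w=bot.camera_info("wrist");s=bot.camera_info("scene");t=bot.camera_info("top")
print(on_z(w,336,242,.102))
for c in (w,t,s): print([np.round(proj(c,(.4016,.3054,z)),1) for z in (0,.102)],[np.round(proj(c,(.403,.299,z)),1) for z in (0,.102)])
```

```text
w1 [([14, 11, 7, 9, 22], [323.3, 205.5]), ([15, 27, 31, 17, 113], [333.8, 221.6]), ([22, 38, 20, 25, 399], [336.4, 239.6])]
top0 [([7, 8, 6, 5, 21], [221.8, 262.1]), ([16, 12, 6, 6, 18], [230.7, 267.1])]
scene0 [([7, 8, 5, 9, 37], [233.7, 215.3]), ([5, 18, 9, 5, 37], [234.1, 223.2])]
[0.40126693 0.30601565 0.102     ]
[array([331.6, 209.8]), array([334.9, 242.4])] [array([324.1, 210.2]), array([324.5, 242.9])]
[array([229.1, 267.9]), array([221.3, 263.2])] [array([231.4, 267.4]), array([223.8, 262.6])]
[array([235.1, 248. ]), array([232.8, 210.2])] [array([237.1, 248.6]), array([234.9, 210.8])]
```

Call:
arm_command:
  steps:
    - [1,0,7.5,0,0]
    - [1,0,7.5,50,0]
    - [1,0,7.5,100,0]
    - [1,0,7.5,129,0]
    - [1,0,7.5,129,0]
    - [-1,0,7.5,129,0]
    - [-1,0,7.5,129,0]
    - [-1,0,7.5,129,0]
    - [-1,0,7.5,129,0]
    - [-1,0,7.5,129,0]
  squeeze: 25

```text
t: 2.05
eef_pos: [0.4034, 0.3057, 0.0347]
ee_rot: [-0.249, 3.129, 0.003]
wrist_force: [0.2, -0.3, 4.5]
gripper_width: 0.021
gripper_force: 24.2
```

Call:
arm_command:
  steps:
    - [-1,0,0,0,0]

```text
t: 2.15
eef_pos: [0.4035, 0.3058, 0.0346]
ee_rot: [-0.249, 3.129, 0.003]
wrist_force: [1.2, 0.5, 5.8]
gripper_width: 0.0209
gripper_force: 24.3
```

Run:
```python
from h import *
st=bot.state();im=shot("wrist","w2");s=shot("scene","s2")
print({k:st[k] for k in("eef_pos","wrist_force","gripper_width","gripper_force")})
a=cv2.resize(s[170:270,180:300],None,fx=4,fy=4,interpolation=cv2.INTER_CUBIC)
b=im[150:480,200:500]
o=np.zeros((400,790,3),np.uint8);o[:,:480]=a;o[:330,485:785]=b
cv2.imwrite("pics/c2.png",o[:,:,::-1])
```

```text
{'eef_pos': array([0.40349955, 0.30575535, 0.03462288]), 'wrist_force': array([1.21964961, 0.52295581, 5.78427529]), 'gripper_width': 0.02085079308001254, 'gripper_force': 24.32672917842865}
```

View pics/c2.png

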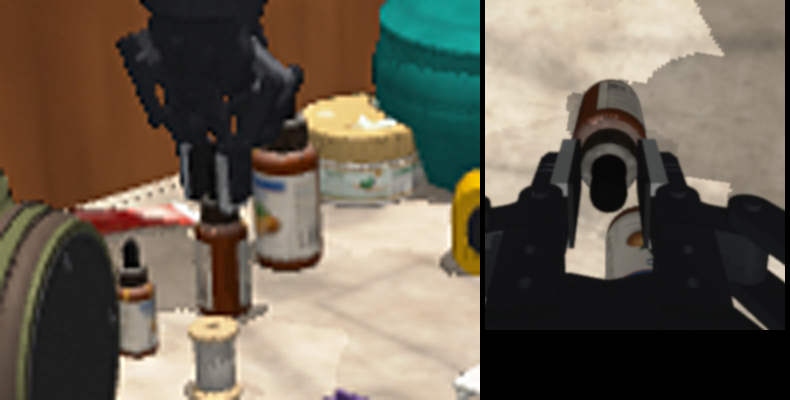

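Run:
```python
from h import *
w=bot.camera_info("wrist");s=bot.camera_info("scene")
p=np.array((.4035,.3057,0)); y=np.array((-.159,.987,0))
for z in (0,.035,.055,.062,.077,.102):
    print(z,[np.round(proj(w,p+[0,0,z]+k*y*.0145),0) for k in(-1,0,1)],np.round((np.array(proj(s,p+[0,0,z]))-[180,170])*4))
im=cv2.imread("pics/w2.png")[200:400,220:440]
cv2.imwrite("pics/c3.png",cv2.resize(im,None,fx=3,fy=3,interpolation=cv2.INTER_CUBIC))
```

```text
0 [array([297., 254.]), array([323., 254.]), array([349., 254.])] [223. 311.]
0.035 [array([293., 277.]), array([323., 277.]), array([353., 277.])] [220. 260.]
0.055 [array([290., 293.]), array([323., 293.]), array([357., 293.])] [218. 231.]
0.062 [array([288., 300.]), array([323., 300.]), array([358., 300.])] [217. 220.]
0.077 [array([285., 317.]), array([323., 317.]), array([362., 317.])] [216. 198.]
0.102 [array([278., 352.]), array([324., 352.]), array([369., 352.])] [213. 160.]
```

View pics/c3.png

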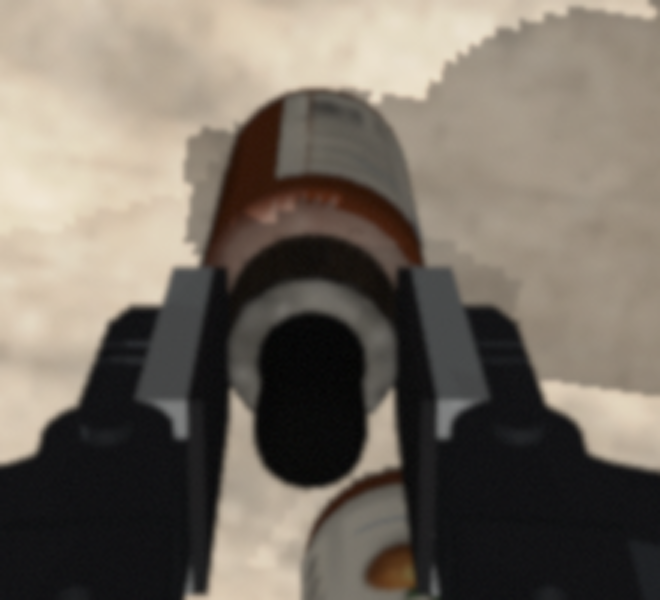

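The fingers hold the collar squarely, centred and upright. Lifting.

Call:
arm_command:
  steps:
    - [-1,0,0,-15,0]
    - [-1,0,0,-45,0]
    - [-1,0,0,-90,0]
    - [-1,0,0,-125,0]
    - [-1,0,0,-125,0]

```text
t: 2.75
eef_pos: [0.4054, 0.307, 0.1635]
ee_rot: [-0.249, 3.123, 0.008]
wrist_force: [0.9, 0.5, -0.7]
gripper_width: 0.0211
gripper_force: 24.6
```

Call:
arm_command:
  steps:
    - [-1,8,-40,0,0]
    - [-1,18,-85,0,0]
    - [-1,28,-130,0,0]
    - [-1,38,-175,0,0]
    - [-1,46,-220,0,0]
    - [-1,55,-265,0,0]
    - [-1,65,-310,0,0]
    - [-1,72,-345,0,0]
    - [-1,76,-364,0,0]
    - [-1,76,-364,0,0]

```text
t: 3.75
eef_pos: [0.3839, -0.0687, 0.1574]
ee_rot: [0.242, -3.131, 0.0]
wrist_force: [-0.5, 1.1, 0.0]
gripper_width: 0.0213
gripper_force: 24.7
```

Run:
```python
from h import *
st=bot.state();c=bot.camera_info("wrist");im=shot("wrist","w3")
np.save("w3.npy",[c["position"],c["orientation"]])
print({k:st[k] for k in("t","eef_pos","ee_rot","wrist_force","gripper_width","gripper_force")})
o=np.array([.4325,-.064,0]);x=np.array([.15,-.989,0]);y=np.array([.989,.15,0])
for bx,by in((-86,-92),(-86,92),(-62,-88),(62,-88),(66,-92)): print(bx,by,np.round(proj(c,o+x*bx/1e3+y*by/1e3+[0,0,.087])))
```

```text
{'t': 3.75, 'eef_pos': array([ 0.38393734, -0.06865237,  0.15740412]), 'ee_rot': array([ 2.42317668e-01, -3.13081200e+00,  3.26864768e-04]), 'wrist_force': array([-0.50851881,  1.10300103,  0.02723345]), 'gripper_width': 0.021312580711328858, 'gripper_force': 24.691389799118042}
-86 -92 [458. 171.]
-86 92 [435. 421.]
-62 -88 [419. 177.]
62 -88 [220. 176.]
66 -92 [213. 170.]
```

View pics/w3.png

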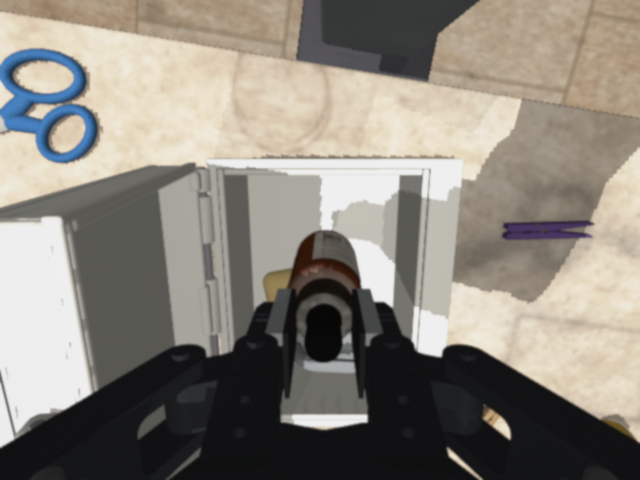

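The picture shows the box rim: -y edge at v=159, front lip corner (462,159), hinge side u≈210, and the bottle (u≈323) above the free half. The bottle is centred in box x and about 5 mm nearer the middle in y than I want. Shifting and lowering.

Call:
arm_command:
  steps:
    - [-1,5,0,0,0]
    - [-1,5,0,40,0]
    - [-1,5,0,80,0]
    - [-1,5,0,100,0]
    - [-1,5,0,108,0]
    - [-1,5,0,112,0]
    - [-1,5,0,114,0]
    - [-1,5,0,114,0]

```text
t: 4.6
eef_pos: [0.3809, -0.0674, 0.0449]
ee_rot: [-0.251, 3.13, -0.001]
wrist_force: [0.1, 0.9, -0.4]
gripper_width: 0.0208
gripper_force: 24.7
```

Call:
arm_command:
  steps:
    - [-1,0,0,2,0]
    - [-1,0,0,3,0]
    - [-1,0,0,4,0]
    - [-1,0,0,4,0]

```text
t: 5.0
eef_pos: [0.3806, -0.0675, 0.0407]
ee_rot: [-0.25, 3.13, 0.0]
wrist_force: [-0.4, 0.9, 3.3]
gripper_width: 0.0209
gripper_force: 25.1
```

Call:
arm_command:
  steps:
    - [-0.4,0,0,0,0]
    - [-0.1,0,0,0,0]
    - [0.2,0,0,0,0]
    - [0.2,0,0,0,0]
    - [0.2,0,0,-15,0]
    - [0.2,0,0,-50,0]
    - [0.2,0,0,-100,0]
    - [0.2,0,0,-150,0]
    - [0.2,0,0,-150,0]

```text
t: 5.9
eef_pos: [0.3847, -0.0683, 0.1964]
ee_rot: [-0.249, 3.12, -0.005]
wrist_force: [1.4, -1.1, -0.4]
gripper_width: 0.0507
gripper_force: 0.0
```

Run:
```python
from h import *
st=bot.state();im=shot("wrist","w4");s=shot("scene","s4");t=shot("top","t4")
print({k:st[k] for k in("t","q","eef_pos","wrist_force","gripper_width","gripper_force")})
a=cv2.resize(s[150:330,290:430],None,fx=2.5,fy=2.5,interpolation=cv2.INTER_CUBIC)
b=cv2.resize(im,None,fx=.68,fy=.68)
o=np.zeros((450,800,3),np.uint8);o[:,:350]=a;o[:326,355:355+435]=b
cv2.imwrite("pics/c4.png",o[:,:,::-1])
```

```text
{'t': 5.9, 'q': array([-1.75761336e-01,  1.70972286e-02, -4.20346407e-01,  1.12126780e+00,
       -7.09183007e-05, -3.34932826e-01]), 'eef_pos': array([ 0.38467094, -0.06834109,  0.19637839]), 'wrist_force': array([ 1.36357633, -1.05592472, -0.42091101]), 'gripper_width': 0.05066659790610333, 'gripper_force': 0.0}
```

View pics/c4.png

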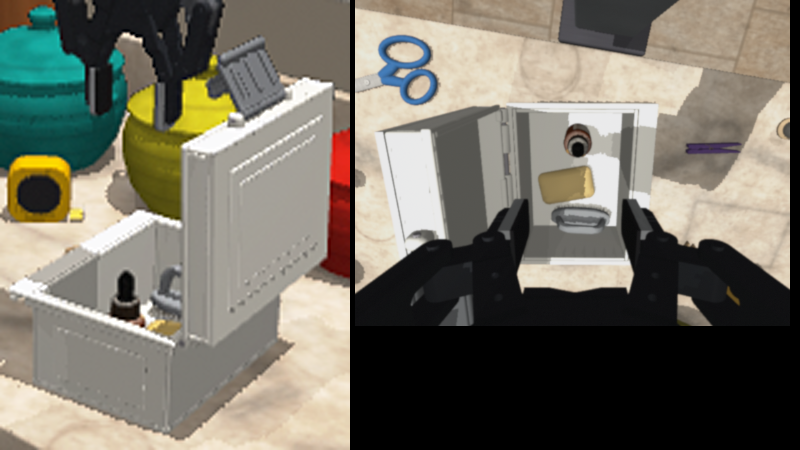

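The bottle stands upright in the free half, with soap and brush beside it. Next is the lid: work out its angle and the approach point behind it.

Run:
```python
from h import *
t=bot.camera_info("top");s=bot.camera_info("scene")
o=np.array([.428,-.0645,0]);x=np.array([.155,-.988,0]);y=np.array([.988,.155,0])
b=lambda P:np.round(np.array([(P-o)@x,(P-o)@y,P[2]])*1e3)
# lid outer corners in first top crop (400,355),(338,30); inner corners (350,372),(290,40)
for p in ((400,355),(338,30),(350,372),(290,40)):
    u=(315+p[0]/4,185+p[1]/4); print(p,[b(on_z(t,*u,z)).tolist() for z in(.23,.245)])
# scene: lid outer top -y corner crop4 (190,150)/2.5 ; far (330,85)
for p in ((188,150),(330,85)):
    u=(290+p[0]/2.5,150+p[1]/2.5); print([b(on_z(s,*u,z)).tolist() for z in(.23,.245)])
print("tcp",b(bot.state()["eef_pos"]))
```

```text
(400, 355) [[80.0, -87.0, 230.0], [77.0, -88.0, 245.0]]
(338, 30) [[84.0, 103.0, 230.0], [81.0, 100.0, 245.0]]
(350, 372) [[51.0, -92.0, 230.0], [48.0, -93.0, 245.0]]
(290, 40) [[56.0, 102.0, 230.0], [53.0, 98.0, 245.0]]
[[56.0, -60.0, 230.0], [75.0, -94.0, 245.0]]
[[74.0, 138.0, 230.0], [93.0, 97.0, 245.0]]
tcp [ -5. -48. 190.]
```

Call:
arm_command:
  steps:
    - [-1,0,0,-50,0]
    - [-1,0,0,-100,0]
    - [-1,0,0,-115,0]
    - [-1,0,0,-115,0]
    - [-1,0,-45,-115,0]
    - [-1,0,-90,-115,0]
    - [-1,0,-135,-115,0]
    - [-1,0,-140,-115,0]
    - [-1,0,-140,-115,0]

```text
t: 6.95
eef_pos: [0.4008, -0.206, 0.3022]
ee_rot: [0.245, -3.127, -0.005]
wrist_force: [-0.0, -0.4, -0.1]
gripper_width: 0.0001
gripper_force: 0.0
```

Call:
arm_command:
  steps:
    - [-1,0,0,45,0]
    - [-1,0,0,87,0]
    - [-1,0,0,87,0]
    - [-1,0,20,87,0]
    - [-1,0,35,87,0]
    - [-1,0,45,87,0]
    - [-1,0,52,87,0]
    - [-1,0,58,87,0]

```text
t: 7.75
eef_pos: [0.3936, -0.1479, 0.2191]
ee_rot: [-0.251, 3.13, -0.002]
wrist_force: [0.1, 0.4, 0.1]
gripper_width: -0.0001
gripper_force: 0.0
```

Run:
```python
from h import *
s=shot("scene","s5");t=shot("top","t5")
a=cv2.resize(s[110:330,270:430],None,fx=2.5,fy=2.5,interpolation=cv2.INTER_CUBIC)
b=cv2.resize(t[170:320,310:440],None,fx=3,fy=3,interpolation=cv2.INTER_CUBIC)
o=np.zeros((550,800,3),np.uint8);o[:,:400]=a;o[:450,405:795]=b
cv2.imwrite("pics/c5.png",o[:,:,::-1])
```

```text
(no output)
```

View pics/c5.png

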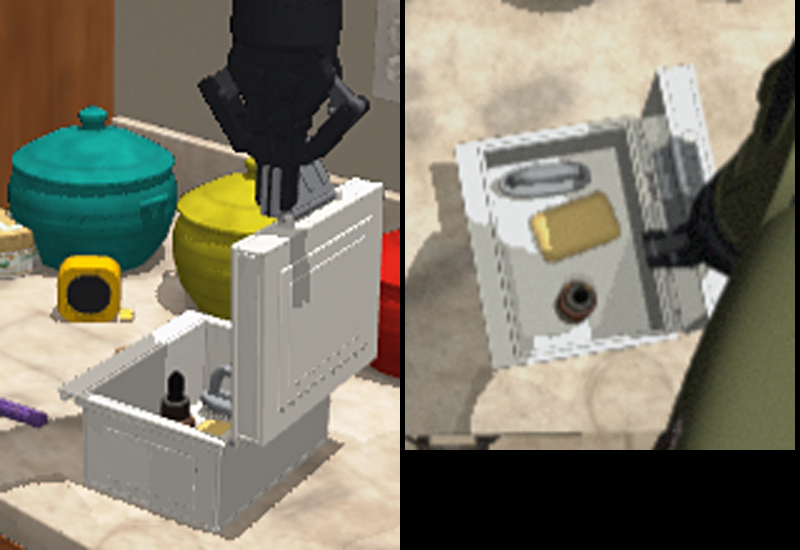

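Run:
```python
from h import *
t=bot.camera_info("top");s=bot.camera_info("scene")
o=np.array([.428,-.0645,0]);x=np.array([.155,-.988,0]);y=np.array([.988,.155,0])
b=lambda P:np.round(np.array([(P-o)@x,(P-o)@y,P[2]])*1e3)
p=bot.state()["eef_pos"];print(p,b(p))
print("tcp in scene crop",(np.array(proj(s,p))-[270,110])*2.5,"top crop",(np.array(proj(t,p))-[310,170])*3+[405,0])
S=lambda u,v:(270+u/2.5,110+v/2.5);T=lambda u,v:(310+(u-405)/3,170+v/3)
for n,a,c in(("+y outer",(383,183),(692,64)),("+y inner",(352,178),(660,68))):
    P,e=two(s,S(*a),t,T(*c));print(n,b(P),e)
print("-y outer/inner scene, z .235/.245",[b(on_z(s,*S(*q),z)).tolist() for q in((263,243),(233,242)) for z in(.235,.245)])
```

```text
[ 0.39314036 -0.14794492  0.21870116] [ 77. -47. 219.]
tcp in scene crop [271.54242311 265.56296575] top crop [702.03332069 261.81027641]
+y outer [ 95.  99. 246.] 0.0009643190449032921
+y inner [ 69. 100. 246.] 0.004197193794808025
-y outer/inner scene, z .235/.245 [[69.0, -48.0, 235.0], [82.0, -71.0, 245.0], [51.0, -60.0, 235.0], [64.0, -82.0, 245.0]]
```

Run:
```python
from h import *
L=lambda f:cv2.imread(f"pics/{f}.png")
for a,b,(x0,y0,x1,y1) in(("top0","t4",(380,185,420,215)),("t4","t5",(380,185,420,215)),("scene0","s4",(395,175,425,285)),("s4","s5",(395,175,425,285)),("s4","s5",(355,205,368,285))):
    d=cv2.absdiff(L(a),L(b))[y0:y1,x0:x1].max(2); print(a,b,(d>40).sum(),d.size)
W=np.load("w3.npy")
s=bot.camera_info("scene");p=bot.state()["eef_pos"]
# image changes s4->s5 in lid region: bounding boxes
d=(cv2.absdiff(L("s4"),L("s5")).max(2)>40).astype(np.uint8)
n,l,st,c=cv2.connectedComponentsWithStats(d); print([st[i].tolist() for i in range(1,n) if st[i,4]>15])
print("tcp scene px",proj(s,p))
im=shot("wrist","w6");S=L("s5")[130:250,340:440];
o=np.zeros((490,800,3),np.uint8);o[:360,:480]=cv2.resize(im[:,:,::-1],(480,360));o[:384,480:]=cv2.resize(S,None,fx=3.2,fy=3.2,interpolation=cv2.INTER_CUBIC)
cv2.imwrite("pics/c6.png",o)
```

```text
top0 t4 1067 1200
t4 t5 1043 1200
scene0 s4 641 3300
s4 s5 0 3300
s4 s5 0 1040
[[48, 0, 4, 13, 25], [62, 0, 14, 61, 187], [139, 0, 9, 67, 195], [147, 0, 28, 205, 2269], [310, 0, 108, 206, 12435], [375, 0, 2, 14, 17], [378, 0, 47, 42, 692], [358, 6, 14, 14, 146], [52, 64, 5, 17, 20], [67, 97, 5, 13, 19], [70, 118, 9, 23, 74], [77, 118, 5, 28, 31], [60, 141, 18, 27, 207], [65, 172, 25, 64, 877], [158, 234, 17, 2, 18], [74, 237, 5, 7, 16], [116, 238, 24, 13, 40], [142, 239, 7, 8, 22], [180, 240, 22, 53, 371], [322, 243, 15, 9, 64], [158, 245, 30, 16, 92], [123, 247, 30, 31, 178], [90, 251, 7, 9, 19], [83, 255, 17, 18, 48], [265, 261, 44, 17, 361], [221, 271, 59, 17, 474], [252, 291, 44, 17, 395], [193, 317, 12, 8, 55], [89, 343, 14, 15, 101], [110, 384, 17, 10, 80]]
tcp scene px (np.float64(378.61696924581645), np.float64(216.22518629885957))
```

View pics/c6.png

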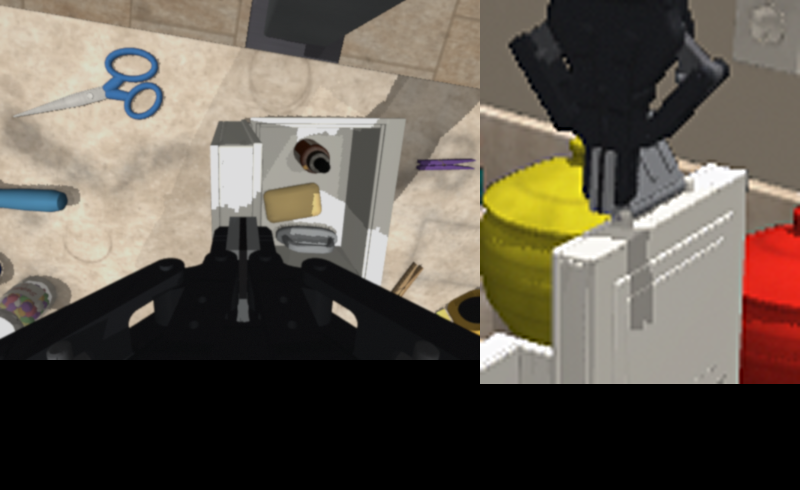

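The wrist view shows the fingertips just above the lid's free edge, and the lid hasn't moved. So the real tips end about 28 mm behind the nominal TCP. I'll back off, go lower, shift sideways clear of the clip, and push again.

Call:
arm_command:
  steps:
    - [-1,0,-30,0,0]
    - [-1,12,-60,0,0]
    - [-1,23,-60,0,0]
    - [-1,23,-60,27,0]
    - [-1,23,-60,27,0]
    - [-1,23,-45,27,0]
    - [-1,23,-30,28,0]
    - [-1,23,-15,30,0]
    - [-1,23,0,32,0]

```text
t: 8.8
eef_pos: [0.371, -0.151, 0.1876]
ee_rot: [-0.251, 3.129, -0.003]
wrist_force: [0.1, -1.5, 1.5]
gripper_width: 0.0001
gripper_force: 0.8
```

Call:
arm_command:
  steps:
    - [-1,0,12,3,0]
    - [-1,0,24,6,0]
    - [-1,0,36,9,0]
    - [-1,0,48,11,0]
    - [-1,0,58,12,0]
    - [-1,0,66,12,0]

```text
t: 9.4
eef_pos: [0.3591, -0.0858, 0.1739]
ee_rot: [0.25, -3.131, -0.001]
wrist_force: [0.2, -0.8, -0.4]
gripper_width: -0.0001
gripper_force: 0.1
```

Run:
```python
from h import *
o=np.array([.428,-.0645,0]);x=np.array([.155,-.988,0]);y=np.array([.988,.155,0])
p=bot.state()["eef_pos"];print((p-o)@x,(p-o)@y,p[2])
s=shot("scene","s7")
hsv=cv2.cvtColor(s,cv2.COLOR_RGB2HSV)[100:320,280:440]
m=((hsv[...,1]<28)&(hsv[...,2]>120)).astype(np.uint8)
for r in range(0,220,5): print(100+r,''.join('.#'[m[r,c]] for c in range(0,160,2)))
```

```text
0.010386771664321101 -0.07134309375510152 0.1738595323064261
100 ................................................................................
105 ................................................................................
110 .......................................................................###..##..
115 .......................................................................###.###.#
120 ........................................................................#.....##
125 ......................................................................###......#
130 .......................................................................##.#..###
135 ......................................................................##.#.##.##
140 ......................................................................#....#..##
145 .......................................................................#########
150 ...........................................................................###.#
155 ................................................................................
160 ...............
[... 2000 characters left out ...]
#...##..............
280 ............#####################......###.#####.############...................
285 ............################################################....................
290 ............##############################################......................
295 ............##########################################..........................
300 ............#######################################.............................
305 ...............#######.################.########................................
310 .....................########################...................................
315 ............................###############.....................................
```

Call:
arm_command:
  steps:
    - [-1,0,12,0,0]
    - [-1,0,20,0,0]
    - [-1,0,20,-40,0]
    - [-1,0,20,-60,0]
    - [-1,0,20,-60,0]
    - [-1,0,20,-60,0]
    - [-1,0,20,-60,0]
    - [-1,0,20,-60,0]
    - [-1,0,20,-60,0]
    - [-1,0,20,-60,0]

```text
t: 10.45
eef_pos: [0.3562, -0.0671, 0.2337]
ee_rot: [0.249, -3.131, -0.0]
wrist_force: [1.0, 0.3, 0.8]
gripper_width: 0.0002
gripper_force: 0.0
```

Call:
arm_command:
  steps:
    - [-1,0,0,0,0]
    - [-1,0,0,0,0]
    - [-1,0,0,0,0]
    - [-1,0,0,0,0]
    - [-1,0,0,0,0]
    - [-1,0,0,0,0]
    - [-1,0,0,0,0]
    - [-1,0,0,0,0]
    - [-1,0,0,0,0]
    - [-1,0,0,0,0]

```text
t: 11.45
eef_pos: [0.3566, -0.0672, 0.2342]
ee_rot: [0.25, -3.132, 0.0]
wrist_force: [-0.2, 0.6, 0.0]
gripper_width: 0.0003
gripper_force: 0.0
```

Run:
```python
from h import *
o=np.array([.428,-.0645,0]);x=np.array([.155,-.988,0]);y=np.array([.988,.155,0])
st=bot.state();p=st["eef_pos"];print(st["t"],(p-o)@x,(p-o)@y,p[2])
s=shot("scene","s8");c=bot.camera_info("scene")
hsv=cv2.cvtColor(s,cv2.COLOR_RGB2HSV)[195:325,280:440]
for r in range(0,130,3): print(195+r,''.join('#' if hsv[r,c,1]<28 and hsv[r,c,2]>175 else 'o' if hsv[r,c,1]<28 and hsv[r,c,2]>90 else ' ' if hsv[r,c,2]<60 else '.' for c in range(0,160,2)))
P=lambda a,b,z:np.round(proj(c,o+x*a/1e3+y*b/1e3+[0,0,z/1e3]),1)
print("lid top corners if shut",[P(a,b,117) for a in(-77,75)for b in(-95,95)],"tab out",[P(-126,b,78) for b in(-33,33)],"tip tcp",np.round(proj(c,p),1))
```

```text
11.45 -0.008433260210190493 -0.07095898715859386 0.2342025848381531
195 ................................................................................
198 ................................................................................
201 .......................... . ...................................................
204 ..........................  ....................................................
207 .......................... .....................................................
210 ... . ................... ......................................................
213 ooo. .. ................ ..................................... .................
216 oo...  ..............  .........................................................
219 o...............................................................................
222 ..........      ................................................................
225 .........        ..............#######..........................................
228 .........        ............##############.....................................
231 ........
[... 2201 characters left out ...]
 ....................ooooooooooooooooooooooooooo.................................
312 ........................oooooooooooooooooooo#...................................
315 ............................ooooooooooooooo.....................................
318 ................................oooooooo#o......................................
321 ....................................oo#o........................................
324 ................................................................................
lid top corners if shut [array([296.6, 253.7]), array([348. , 223.9]), array([362. , 274.8]), array([408.9, 240.4])] tab out [array([296.2, 254. ]), array([314.1, 243.6])] tip tcp [333.  202.2]
```

Lid corners match the shut pose. Next, a gentle touch on the lid top with the fingers open, to learn how far the open tips stand behind the TCP. I'll press the clip with a finger's back.

Call:
arm_command:
  steps:
    - [1,0,0,40,0]
    - [1,0,0,80,0]
    - [1,0,0,110,0]
    - [1,0,0,116,0]
    - [1,0,0,120,0]
    - [1,0,0,124,0]
    - [1,0,0,124,0]
  squeeze: 80

```text
t: 12.2
eef_pos: [0.3577, -0.0674, 0.1111]
ee_rot: [-0.25, 3.13, -0.001]
wrist_force: [-0.0, -0.4, 1.1]
gripper_width: 0.0849
gripper_force: 0.0
```

Call:
arm_command:
  steps:
    - [1,0,0,3,0]
    - [1,0,0,6,0]
    - [1,0,0,9,0]

```text
t: 12.5
eef_pos: [0.357, -0.0672, 0.1014]
ee_rot: [-0.25, 3.131, -0.0]
wrist_force: [0.3, -0.0, 0.1]
gripper_width: 0.0856
gripper_force: 0.0
```

Call:
arm_command:
  steps:
    - [1,0,0,3,0]
    - [1,0,0,6,0]

```text
t: 12.7
eef_pos: [0.3566, -0.0672, 0.095]
ee_rot: [0.25, -3.132, -0.0]
wrist_force: [0.4, 0.0, -0.1]
gripper_width: 0.0854
gripper_force: 0.0
```

Call:
arm_command:
  steps:
    - [1,0,0,3,0]
    - [1,0,0,6,0]

```text
t: 12.9
eef_pos: [0.3566, -0.0672, 0.0889]
ee_rot: [0.25, -3.132, -0.0]
wrist_force: [0.1, 0.1, 0.4]
gripper_width: 0.0854
gripper_force: 0.0
```

Call:
arm_command:
  steps:
    - [1,0,0,2,0]
    - [1,0,0,4,0]

```text
t: 13.1
eef_pos: [0.3565, -0.0672, 0.085]
ee_rot: [0.25, -3.131, -0.0]
wrist_force: [0.4, 0.8, -0.1]
gripper_width: 0.0853
gripper_force: 0.0
```

Call:
arm_command:
  steps:
    - [1,0,0,2,0]
    - [1,0,0,4,0]

```text
t: 13.3
eef_pos: [0.3567, -0.0672, 0.0811]
ee_rot: [-0.25, 3.132, -0.0]
wrist_force: [0.6, 0.3, 0.5]
gripper_width: 0.0853
gripper_force: 0.0
```

Call:
arm_command:
  steps:
    - [1,0,0,2,0]
    - [1,0,0,4,0]

```text
t: 13.5
eef_pos: [0.3567, -0.0672, 0.0771]
ee_rot: [-0.25, 3.132, -0.0]
wrist_force: [-0.3, -1.3, -0.0]
gripper_width: 0.0855
gripper_force: 0.0
```

Call:
arm_command:
  steps:
    - [1,0,0,2,0]
    - [1,0,0,4,0]

```text
t: 13.7
eef_pos: [0.3566, -0.0672, 0.0731]
ee_rot: [-0.25, 3.132, -0.0]
wrist_force: [0.3, -0.1, 0.2]
gripper_width: 0.0854
gripper_force: 0.0
```

Run:
```python
from h import *
s=shot("scene","s9");c=bot.camera_info("scene");p=bot.state()["eef_pos"]
o=np.array([.428,-.0645,0]);x=np.array([.155,-.988,0]);y=np.array([.988,.155,0])
hsv=cv2.cvtColor(s,cv2.COLOR_RGB2HSV)[170:290,280:420]
for r in range(0,120,2): print(170+r,''.join('#' if hsv[r,c,1]<28 and hsv[r,c,2]>175 else 'o' if hsv[r,c,1]<28 and hsv[r,c,2]>90 else ' ' if hsv[r,c,2]<75 else '.' for c in range(0,140,1)))
print([[np.round(proj(c,p+x*k+[0,0,d])).tolist() for d in(0,.044,.06)] for k in(-.05,0,.05)])
```

```text
170 ...................................                                      ...................................................................
172 .....................................                                  .....................................................................
174 ..................................   ......                       ..... ....................................................................
176 ..................................    ...ooooooooooooooooooooooooooo..    ..................................................................
178 ..................................      .oooooooooooooooooooooooooo.      ...........o... ....... ..........................................
180   ................................               ...oooooo..              ..................................................................
182        ...........................                                        ..................................................................
184 .    ........       .............                                         .......
[... 7050 characters left out ...]
oooooooooo#oooooooooooooooooooooooo#####ooooooo##ooooo############ooooooooooooooooooooooooooooo.......#####.......
284 .......................oooooooooooooooooooooooooooooooooooooooooooo#####ooooo###o########oooooooooooooooooooooooooooooooo.............###...
286 .......................oooooooooooooooooooooooooooooooooooooooooooooooooo########ooo###ooooooooooooooooooooooooooooooo##o..............##...
288 .......................oooooooooooooooooooooooooooooooooooooooooooooooooooooooo#oooooooooooooooooooooooooooooooooooo##......................
[[[311.0, 271.0], [311.0, 252.0], [311.0, 245.0]], [[331.0, 278.0], [332.0, 258.0], [332.0, 251.0]], [[353.0, 285.0], [353.0, 265.0], [354.0, 258.0]]]
```

Call:
arm_command:
  steps:
    - [1,0,0,2,0]
    - [1,0,0,4,0]

```text
t: 13.95
eef_pos: [0.3567, -0.0672, 0.0691]
ee_rot: [-0.25, 3.131, -0.0]
wrist_force: [0.1, -0.6, -0.7]
gripper_width: 0.0854
gripper_force: 0.0
```

Call:
arm_command:
  steps:
    - [1,0,0,2,0]
    - [1,0,0,4,0]

```text
t: 14.15
eef_pos: [0.3566, -0.0672, 0.065]
ee_rot: [0.25, -3.132, 0.0]
wrist_force: [-0.7, -0.2, 0.3]
gripper_width: 0.0853
gripper_force: 0.0
```

Call:
arm_command:
  steps:
    - [1,0,0,1.5,0]
    - [1,0,0,3,0]

```text
t: 14.35
eef_pos: [0.3566, -0.0672, 0.0625]
ee_rot: [-0.25, 3.132, -0.0]
wrist_force: [-6.1, 1.4, 22.3]
gripper_width: 0.0851
gripper_force: 11.2
```

Call:
arm_command:
  steps:
    - [1,0,0,1.5,0]
    - [1,0,0,3,0]

```text
t: 14.55
eef_pos: [0.3567, -0.0672, 0.0622]
ee_rot: [-0.25, 3.131, -0.0]
wrist_force: [-14.6, 3.4, 53.4]
gripper_width: 0.0858
gripper_force: 26.8
```

Run:
```python
from h import *
s=shot("scene","s10");c=bot.camera_info("scene");p=bot.state()["eef_pos"];w=bot.camera_info("wrist")
o=np.array([.428,-.0645,0]);x=np.array([.155,-.988,0]);y=np.array([.988,.155,0])
print(p,w["position"]-p)
g=cv2.cvtColor(s,cv2.COLOR_RGB2HSV)
for x0,x1 in((300,330),(340,368)):
  for r in range(236,274,2): print(r,''.join('#' if g[r,c,1]<28 and g[r,c,2]>175 else 'o' if g[r,c,1]<28 and g[r,c,2]>90 else ' ' if g[r,c,2]<75 else '.' for c in range(x0,x1)))
print([[np.round(proj(c,o+x*(-.008+k)-y*.071+[0,0,.117])).tolist()] for k in(-.05,.05)])
```

```text
[ 0.35670343 -0.06718143  0.06237933] [-0.06892922 -0.01109257  0.18216567]
236 .......          ......#######
238 .......  oo       .###########
240 .......  o.      .############
242 .......  o.      .############
244 .....#o  o.      .####o#######
246 ...ooo#  o.       #oooo#o#####
248 ..o####  o.       ooooooo#oo##
250 #####ooo o.       oo#ooooooooo
252 ########oo.    .oo#ooooooooooo
254 o########oo .ooooooooooooooooo
256 ooooooo############ooooooooooo
258 oooooooooooooooooooooooooooooo
260 oooooooooooooooooooooooooooooo
262 ooooooooooooooooooooooooo#o###
264 oooooooooooooooooooooooooooooo
266 oooooooooooooooooooooooooooooo
268 ooo##ooooooooooooooooooooooooo
270 ooooooooo##ooooooooooooooooooo
272 ...oooooooooooooooooooo##ooooo
236                             
238 #o                          
240 ####                        
242 ######                      
244 #######                     
246 ########o                o##
248 #########             o#####
250 ########o.o.       #########
252 ########.ooo       #########
254 ######## oo.       #########
256 oo###### oo.      .#########
258 oooooooo oo.      .#########
260 oooooooo oo.      o#########
262 oooooooo oo.     .##########
264 oooo#ooo oo.  .oooooo#######
266 #####oooo...oooooooo########
268 ooo##########oooo###########
270 ooooooooo################o#o
272 oooooooooo#oooo#######o#oooo
[[[311.0, 252.0]], [[354.0, 265.0]]]
```

Call:
arm_command:
  steps:
    - [1,0,0,-30,0]
    - [1,0,0,-75,0]
    - [0,0,0,-115,0.1]
    - [-1,-15,35,-115,0.25]
    - [-1,-30,75,-115,0.4]
    - [-1,-50,115,-115,0.55]
    - [-1,-65,150,-115,0.7]
    - [-1,-71,162,-115,0.85]
    - [-1,-71,162,-115,1.0]
    - [-1,-71,162,-115,1.15]
  squeeze: 30

```text
t: 15.6
eef_pos: [0.4011, 0.105, 0.1739]
ee_rot: [-1.35, -2.837, 0.0]
wrist_force: [-1.0, -0.5, 0.3]
gripper_width: -0.0002
gripper_force: 0.0
```

Call:
arm_command:
  steps:
    - [-1,0,0,0,0.15]
    - [-1,0,0,0,0.3]
    - [-1,0,0,0,0.42]
    - [-1,0,0,0,0.42]
    - [-1,0,0,0,0.42]

```text
t: 16.1
eef_pos: [0.401, 0.104, 0.1741]
ee_rot: [-1.903, -2.499, 0.0]
wrist_force: [-0.7, -0.2, -0.1]
gripper_width: -0.0
gripper_force: 0.0
```

Run:
```python
from h import *
o=np.array([.428,-.0645,0]);x=np.array([.155,-.988,0]);y=np.array([.988,.155,0])
st=bot.state();p=st["eef_pos"];print(st["t"],(p-o)@x,(p-o)@y,p[2],st["q"].round(2));M=R.from_rotvec(st["ee_rot"]).as_matrix();print(M.round(3));print("tool x . box x,y",M[:,0]@x,M[:,0]@y)
c=bot.camera_info("wrist");im=shot("wrist","w11")
P=lambda a,b,z:np.round(proj(c,o+x*a/1e3+y*b/1e3+[0,0,z/1e3])).tolist()
print("lip",P(-76,-95,117),P(-76,95,117),"tab out",P(-126,-33,78),P(-126,33,78),"in",P(-95,-33,57),P(-95,33,57))
g=cv2.cvtColor(im,cv2.COLOR_RGB2HSV)
for r in range(0,480,8): print(r,''.join('#' if g[r,c,1]<35 and g[r,c,2]>190 else 'o' if g[r,c,1]<35 and g[r,c,2]>80 else ' ' if g[r,c,2]<75 else '.' for c in range(0,640,5)))
```

```text
16.1 -0.1706939237338528 -0.0005671426418059966 0.17410962639367816 [ 0.25  0.08 -0.41  1.08  0.    1.56]
[[-0.266  0.964 -0.   ]
 [ 0.964  0.266 -0.   ]
 [ 0.    -0.    -1.   ]]
tool x . box x,y -0.9936679529003845 -0.11310613713649229
lip [169.0, 361.0] [447.0, 389.0] tab out [274.0, 280.0] [363.0, 290.0] in [274.0, 307.0] [355.0, 315.0]
0 ..............................................................................................................###...........#...
8 ............................................................................................................#...................
16 ........................................................................................................#.......................
24 ..........................................................................................................#.....................
32 ................................................................................................................................
40 .................................................................................................
[... 6377 characters left out ...]
                               
432 .........                          #o                                                         ..                                
440 .....                                                                                                                           
448 ..                                                                                                                              
456                                                                                                                                 
464                                                                                                                                 
472
```

The clip is swung out where expected, at u 280-370, v≈280. I'll align the yaw and descend in front of it.

Call:
arm_command:
  steps:
    - [-1,0,0,40,0.11]
    - [-1,0,0,80,0.11]
    - [-1,0,0,120,0.11]
    - [-1,0,0,150,0.11]
    - [-1,0,0,160,0.11]
    - [-1,0,0,160,0.11]

```text
t: 16.75
eef_pos: [0.3998, 0.1037, 0.0133]
ee_rot: [-2.039, -2.388, 0.004]
wrist_force: [-0.9, 0.5, 0.7]
gripper_width: 0.0001
gripper_force: 0.0
```

Run:
```python
from h import *
o=np.array([.428,-.0645,0]);x=np.array([.155,-.988,0]);y=np.array([.988,.155,0])
st=bot.state();p=st["eef_pos"];print(st["wrist_force"],(p-o)@x,(p-o)@y,p[2]);M=R.from_rotvec(st["ee_rot"]).as_matrix();print(M[:,0]@x,M[:,0]@y)
c=bot.camera_info("scene");s=shot("scene","s12")
print("tip px by z",[(z,np.round(proj(c,[p[0],p[1],z/1e3])).tolist()) for z in(40,50,60,70,80)])
g=cv2.cvtColor(s,cv2.COLOR_RGB2HSV)
for r in range(190,290,2): print(r,''.join('#' if g[r,c,1]<35 and g[r,c,2]>175 else 'o' if g[r,c,1]<35 and g[r,c,2]>90 else ' ' if g[r,c,2]<75 else '.' for c in range(240,350)))
```

```text
[-0.94351759  0.45959575  0.67108536] -0.17054004974755932 -0.00182889290896734 0.01328368904899023
-1.0000831108016237 -0.001634957642352013
tip px by z [(40, [289.0, 259.0]), (50, [289.0, 255.0]), (60, [289.0, 251.0]), (70, [289.0, 247.0]), (80, [289.0, 243.0])]
190 .......       .................                                   ..............................     .........
192 .......       .................                                   ....................... . ..   ... .........
194 .......       .................                                   ....................     ..   ..  o.........
196 .......       .................                                   ............ .......     .       ...........
198 ......        .................                                   .....................            ...........
200 .....ooooooooooo..............#o                                  .....................           ............
202 .....            ................                                .....  ........                 .............
204 .....            .........
[... 4214 characters left out ...]
oooooooooo
278 ...................................... ......... ..............oooooooooooooooooooooooooo#####ooooo#o##ooooooo
280 ...###.....................................  ..................oooooooooooooooooooooooooooooooo#####ooooooo##o
282 ...............................................................ooooooooooooo#oooooooooooooooooooooooo#####oooo
284 ...............................................................oooooooooooooooooooooooooooooooooooooooooooo###
286 ............##.####.##..................###....................ooooooooooooooooooooooooooooooooooooooooooooooo
288 .............#######.................###.#.#...................ooooooooooooooooooooooooooooooooooooooooooooooo
```

Tip at z≈53 mm, as planned. Now press toward the box.

Call:
arm_command:
  steps:
    - [-1,-10,0,0,0]
    - [-1,-20,0,0,0]
    - [-1,-28,0,0,0]
    - [-1,-33,0,0,0]
    - [-1,-38,0,0,0]

```text
t: 17.3
eef_pos: [0.4069, 0.0687, 0.0145]
ee_rot: [-2.038, -2.385, -0.008]
wrist_force: [-1.7, 17.8, -3.1]
gripper_width: 0.0002
gripper_force: 8.9
```

Call:
arm_command:
  steps:
    - [-1,-4,0,0,0]
    - [-1,-8,0,0,0]

```text
t: 17.5
eef_pos: [0.4071, 0.0673, 0.0145]
ee_rot: [-2.027, -2.379, -0.023]
wrist_force: [-3.9, 34.4, 1.0]
gripper_width: 0.0001
gripper_force: 17.1
```

Call:
arm_command:
  steps:
    - [-1,-2,0,0,0]
    - [-1,-4,0,0,0]

```text
t: 17.7
eef_pos: [0.4071, 0.0669, 0.0146]
ee_rot: [-2.021, -2.377, -0.031]
wrist_force: [-6.4, 41.7, 1.3]
gripper_width: -0.0
gripper_force: 20.8
```

Run:
```python
from h import *
o=np.array([.428,-.0645,0]);x=np.array([.155,-.988,0]);y=np.array([.988,.155,0])
st=bot.state();p=st["eef_pos"];print(st["t"],st["wrist_force"],st["moment"],p,st["effort"],(p-o)@x,(p-o)@y)
f,m=st["wrist_force"],st["moment"]
print("lever point (rel ref)",np.cross(f,m)/(f@f))
t=shot("top","t13");c=bot.camera_info("top")
P=lambda a,b,z:np.round(proj(c,o+x*a/1e3+y*b/1e3+[0,0,z/1e3]),1).tolist()
print("tab out",P(-126,-33,78),P(-126,33,78),"tab in",P(-95,-33,57),P(-95,33,57),"lid front",P(-76,-95,117),P(-76,95,117),"tip",P(-133,0,53))
g=cv2.cvtColor(t,cv2.COLOR_RGB2HSV)
for r in range(205,305,2): print(r,''.join('#' if g[r,c,1]<30 and g[r,c,2]>175 else 'o' if g[r,c,1]<30 and g[r,c,2]>80 else ' ' if g[r,c,2]<75 else '.' for c in range(290,420)))
```

```text
17.7 [-6.40754216 41.66596183  1.34640214] [7.65671879 1.21072431 0.04449755] [0.40712932 0.06687639 0.01463879] [-16.93500459 -31.91039801  18.40536833  -0.16738155 -12.19238788
   0.03918525] -0.13303483036373093 -0.0002568915521560505
lever point (rel ref) [ 1.25869133e-04  5.95537287e-03 -1.83696847e-01]
tab out [320.6, 272.8] [316.2, 247.7] tab in [332.4, 271.7] [328.0, 247.0] lid front [344.8, 292.4] [331.3, 218.2] tip [315.9, 261.9]
205 ..      .........          ............   ...  ...................................................................................
207  .   ... .     . .......................  ....  .......................................###########................................
209 ...  ....  ..............................  ...  .............................######################...............................
211 ...  ..... ..............................  ....  ...............#####################################.............................
213 ...  ....  ..............................  ....  .....###############################################...........
[... 5393 characters left out ...]
.........................
295 .        ....................................................................    .................................................
297 .       . ....................................................................    ................................................
299 .          ..................................................................     ................................................
301 .       .. ...................................................................     ...............................................
303 .       .  ................................................................ ...     ..............................................
```

Run:
```python
from h import *
o=np.array([.428,-.0645,0]);x=np.array([.155,-.988,0]);y=np.array([.988,.155,0])
c=bot.camera_info("wrist");im=shot("wrist","w14")
P=lambda a,b,z:np.round(proj(c,o+x*a/1e3+y*b/1e3+[0,0,z/1e3])).tolist()
for ph in(0,.25,.47,.75,1.05):
    a,z=-89-6*np.cos(ph)-43*np.sin(ph),100-43*np.cos(ph)+6*np.sin(ph); print(ph,round(a),round(z),[P(a,b,z) for b in(-33,33)])
print("pin",P(-89,-33,100),P(-89,33,100),"lid top front",P(-76,-95,117),P(-76,95,117),"tip",P(-133,0,53))
g=cv2.cvtColor(im,cv2.COLOR_RGB2HSV)
print("     "+''.join(str(k%10) for k in range(0,640//5)))
for r in range(130,420,6): print(r,''.join('#' if g[r,c,1]<35 and g[r,c,2]>190 else 'o' if g[r,c,1]<35 and g[r,c,2]>80 else ' ' if g[r,c,2]<75 else '.' for c in range(0,640,5)))
```

```text
0 -95 57 [[243.0, 399.0], [408.0, 400.0]]
0.25 -105 60 [[241.0, 380.0], [411.0, 381.0]]
0.47 -114 64 [[238.0, 367.0], [415.0, 368.0]]
0.75 -123 73 [[232.0, 357.0], [422.0, 358.0]]
1.05 -129 84 [[223.0, 357.0], [431.0, 358.0]]
pin [217.0, 505.0] [436.0, 506.0] lid top front [-28.0, 599.0] [679.0, 602.0] tip [327.0, 307.0]
     01234567890123456789012345678901234567890123456789012345678901234567890123456789012345678901234567890123456789012345678901234567
130            o........#...######...................................................................#.............##....#########..
136            o..###...#...#######..#...........#..........o..................................##.............#...........########..
142            o#####...##..###########...........#..................o....................o....##.....##............#....#########.#
148            o.####......###########................o.. .. ...........................ooo....###..#..............##...#.######....
154            o.####.....###########...#.............o..... ...........................ooo....##..####........
[... 5173 characters left out ...]
           ......................#.
394 ........................                                                                                   .....................
400 ......................                                          oo                                           ...................
406 ...................                    .o                       oo                       oo                     .............###
412 .................                    .ooo                       oo                       oooo                     ...........###
418 ..............                      oooo.                       oo                        oooo                      .........#..
```

Call:
arm_command:
  steps:
    - [-1,10,0,0,0]
    - [-1,20,0,0,0]
    - [-1,20,0,-14,0]
    - [-1,20,0,-14,0]

```text
t: 18.2
eef_pos: [0.4069, 0.074, 0.0293]
ee_rot: [2.039, 2.386, 0.001]
wrist_force: [0.2, 0.2, -0.5]
gripper_width: -0.0
gripper_force: 0.0
```

```bash
cat >> h.py <<'E'
o=np.array([.428,-.0645,0]);bx=np.array([.155,-.988,0]);by=np.array([.988,.155,0])
def rep():
    st=bot.state();p=st["eef_pos"];f,m=st["wrist_force"],st["moment"]
    print("t",st["t"],"b",np.round([(p-o)@bx*1e3,(p-o)@by*1e3,p[2]*1e3],1),"f(bx,by,z)",np.round([f@bx,f@by,f[2]],1),"m",np.round([m@bx,m@by,m[2]],2),"rot",st["ee_rot"].round(3),"lever",np.round(-np.cross(m,f)/(f@f),3))
def asc(g,r0,r1,dr,c0,c1,dc):
    g=cv2.cvtColor(g,cv2.COLOR_RGB2HSV)
    for r in range(r0,r1,dr): print(r,''.join('#' if g[r,c,1]<35 and g[r,c,2]>190 else 'o' if g[r,c,1]<35 and g[r,c,2]>80 else ' ' if g[r,c,2]<75 else '.' for c in range(c0,c1,dc)))
E
python3 - <<'E'
from h import *
rep();im=shot("wrist","w15");c=bot.camera_info("wrist")
P=lambda a,b,z:np.round(proj(c,o+bx*a/1e3+by*b/1e3+[0,0,z/1e3])).tolist()
for ph in(0,.25,.47,.75,1.05):
    a,z=-89-6*np.cos(ph)-43*np.sin(ph),100-43*np.cos(ph)+6*np.sin(ph); print(ph,round(a),round(z),[P(a,b,z) for b in(-33,33)])
g=cv2.cvtColor(im,cv2.COLOR_RGB2HSV)
for v in range(296,372,4): print(v,' '.join(f"{g[v,u,1]:d}/{g[v,u,2]:d}" for u in range(210,440,12)))
E
```

```text
t 18.2 b [-140.1    0.6   29.3] f(bx,by,z) [-0.1  0.3 -0.5] m [-0.    0.04 -0.02] rot [2.039e+00 2.386e+00 1.000e-03] lever [-0.002 -0.042 -0.014]
0 -95 57 [[250.0, 393.0], [399.0, 393.0]]
0.25 -105 60 [[248.0, 376.0], [402.0, 376.0]]
0.47 -114 64 [[245.0, 365.0], [405.0, 365.0]]
0.75 -123 73 [[240.0, 357.0], [410.0, 357.0]]
1.05 -129 84 [[233.0, 358.0], [418.0, 358.0]]
296 33/227 25/233 39/227 38/231 42/228 46/144 47/125 43/124 10/77 0/65 4/70 22/82 39/110 36/122 33/130 44/127 43/132 40/217 38/224 44/222
300 38/180 39/164 44/191 44/167 48/185 44/144 47/130 44/111 0/73 8/64 4/68 10/73 39/99 34/121 38/129 45/129 42/133 40/164 43/206 47/168
304 40/140 39/158 44/155 44/155 46/149 48/144 44/133 27/19 4/71 4/64 4/68 0/63 27/19 34/121 38/126 44/132 44/132 44/133 47/129 48/133
308 43/138 41/155 43/153 45/154 47/146 50/143 43/136 15/17 4/71 4/64 0/68 4/68 16/16 34/121 41/124 44/132 46/132 44/132 49/125 45/131
312 46/134 40/154 44/151 44/149 45/146 48/138 42/135 30/17 4/70 4/62 4/68 4/69 28/18 36/121 38/129 47/124 44/132 45/135 50/123 47/131
316 45/136 39/155 43/154 47/148 44/149 47/140 43/14
[... 1038 characters left out ...]
61 43/18 21/24 40/19 10/25 24/21 28/18 44/23 30/17 7/78 6/91 9/81 28/18 28/18 39/52
352 38/20 45/17 26/20 42/92 6/120 12/22 14/18 48/16 28/18 11/23 13/19 16/16 14/18 14/18 11/23 6/121 4/58 15/17 28/18 40/19
356 27/19 32/32 27/19 36/56 0/27 15/17 40/19 26/20 15/17 21/24 13/20 27/19 32/16 28/18 30/17 15/34 6/41 15/17 29/26 30/17
360 28/18 27/28 14/18 43/18 27/19 40/19 30/17 16/16 15/17 11/23 24/21 28/18 30/17 30/17 28/18 14/18 30/17 28/18 20/25 14/18
364 26/20 40/19 24/21 13/19 26/20 14/18 28/18 14/18 15/17 21/24 27/19 30/17 27/19 40/19 15/17 28/18 30/17 28/18 32/16 27/19
368 27/19 14/18 26/29 13/19 28/18 32/16 30/17 28/18 43/18 10/25 26/20 28/18 28/18 27/19 13/19 17/15 30/17 23/22 16/16 15/17
```

Call:
arm_command:
  steps:
    - [-1,-3,0,0,0]
    - [-1,-5,0,0,0]
    - [-1,-7,0,0,0]

```text
t: 18.55
eef_pos: [0.4065, 0.0669, 0.0278]
ee_rot: [-2.042, -2.387, 0.001]
wrist_force: [-0.6, 0.6, 0.6]
gripper_width: -0.0003
gripper_force: 0.5
```

```bash
python3 -c "
from h import *
rep()"
```

```text
t 18.55 b [-133.1   -0.9   27.8] f(bx,by,z) [-0.7 -0.5  0.6] m [-0.01  0.3  -0.02] rot [-2.042e+00 -2.387e+00  1.000e-03] lever [-0.041  0.158 -0.193]
```

Call:
arm_command:
  steps:
    - [-1,-2,0,0,0]
    - [-1,-4,0,0,0]

```text
t: 18.75
eef_pos: [0.4074, 0.0631, 0.0281]
ee_rot: [2.041, 2.388, -0.001]
wrist_force: [0.7, 1.1, -0.5]
gripper_width: -0.0001
gripper_force: 0.5
```

```bash
python3 -c "
from h import *
rep()"
```

```text
t 18.75 b [-129.3   -0.6   28.1] f(bx,by,z) [-0.9  0.9 -0.5] m [-0.01  0.25 -0.02] rot [ 2.041e+00  2.388e+00 -1.000e-03] lever [-0.001 -0.051 -0.118]
```

At this height the clip turns with a light force. Continuing.

Call:
arm_command:
  steps:
    - [-1,-2,0,0,0]
    - [-1,-4,0,0,0]
    - [-1,-6,0,0,0]

```text
t: 19.05
eef_pos: [0.4086, 0.058, 0.0284]
ee_rot: [-2.04, -2.388, -0.002]
wrist_force: [-0.4, 4.0, 3.2]
gripper_width: -0.0001
gripper_force: 2.3
```

Call:
arm_command:
  steps:
    - [-1,-2,0,0,0]
    - [-1,-4,0,0,0]

```text
t: 19.25
eef_pos: [0.4093, 0.0551, 0.0284]
ee_rot: [-2.039, -2.387, -0.005]
wrist_force: [-0.5, 9.2, 0.2]
gripper_width: 0.0001
gripper_force: 4.0
```

```bash
python3 -c "
from h import *
rep()"
```

```text
t 19.25 b [-121.1    0.    28.4] f(bx,by,z) [-9.1  1.   0.2] m [0.16 1.79 0.04] rot [-2.039 -2.387 -0.005] lever [ 0.005  0.004 -0.196]
```

Call:
arm_command:
  steps:
    - [-1,-2,0,0,0]
    - [-1,-4,0,0,0]

```text
t: 19.45
eef_pos: [0.4093, 0.0524, 0.028]
ee_rot: [-2.036, -2.386, -0.007]
wrist_force: [-1.6, 10.5, -1.4]
gripper_width: 0.0001
gripper_force: 4.9
```

Call:
arm_command:
  steps:
    - [-1,-2,0,0,0]
    - [-1,-4,0,0,0]

```text
t: 19.65
eef_pos: [0.4095, 0.0485, 0.0278]
ee_rot: [-2.036, -2.386, -0.006]
wrist_force: [-1.2, 9.3, -1.9]
gripper_width: -0.0001
gripper_force: 4.4
```

```bash
python3 -c "
from h import *
rep()"
```

```text
t 19.65 b [-114.5   -0.7   27.8] f(bx,by,z) [-9.4  0.3 -1.9] m [0.1  2.04 0.03] rot [-2.036 -2.386 -0.006] lever [ 0.008 -0.043 -0.208]
```

Call:
arm_command:
  steps:
    - [-1,-2,0,0,0]
    - [-1,-4,0,0,0]

```text
t: 19.85
eef_pos: [0.4102, 0.0419, 0.0277]
ee_rot: [-2.04, -2.388, 0.001]
wrist_force: [0.1, 1.4, -1.0]
gripper_width: 0.0003
gripper_force: 1.5
```

Call:
arm_command:
  steps:
    - [-1,-2,0,0,0]
    - [-1,-4,0,0,0]

```text
t: 20.05
eef_pos: [0.4103, 0.0413, 0.0278]
ee_rot: [-2.035, -2.384, -0.008]
wrist_force: [-2.2, 17.5, -1.1]
gripper_width: -0.0001
gripper_force: 8.8
```

```bash
python3 -c "
from h import *
rep()"
```

```text
t 20.05 b [-107.3   -1.1   27.8] f(bx,by,z) [-17.6   0.5  -1.1] m [ 0.04  3.28 -0.  ] rot [-2.035 -2.384 -0.008] lever [ 0.001 -0.012 -0.186]
```

The force peaked at about 10 N, dropped to about 1.4 N, then hit a hard stop, so the clip has snapped. Backing off to check.

Call:
arm_command:
  steps:
    - [-1,15,0,0,0]
    - [-1,45,0,0,0]
    - [-1,70,0,-20,0]
    - [-1,80,0,-70,0]
    - [-1,80,0,-120,0]
    - [-1,80,0,-145,0]
    - [-1,80,0,-145,0]
    - [-1,80,0,-145,0]
    - [-1,80,0,-145,0]
    - [-1,80,0,-145,0]

```text
t: 21.05
eef_pos: [0.3977, 0.1161, 0.1716]
ee_rot: [-2.041, -2.387, 0.005]
wrist_force: [-0.1, 0.6, 0.2]
gripper_width: 0.0002
gripper_force: 0.0
```

Run:
```python
from h import *
rep();c=bot.camera_info("wrist");im=shot("wrist","w20")
P=lambda a,b,z:np.round(proj(c,o+bx*a/1e3+by*b/1e3+[0,0,z/1e3])).tolist()
for ph in(0,.25,.75,1.05):
    a,z=-89-6*np.cos(ph)-43*np.sin(ph),100-43*np.cos(ph)+6*np.sin(ph); print(ph,[P(a,b,z) for b in(-33,33)])
print("lip -86,z80",P(-86,-92,80),P(-86,92,80))
asc(im,230,350,5,130,500,4)
s=shot("scene","s20")
print("lid moved px:",(cv2.absdiff(cv2.imread("pics/s8.png")[225:320,297:420],s[225:320,297:420,::-1]).max(2)>40).sum())
```

```text
t 21.05 b [-183.1   -1.9  171.6] f(bx,by,z) [-0.6  0.   0.2] m [0.05 0.   0.02] rot [-2.041 -2.387  0.005] lever [ 0.056  0.009 -0.002]
0 [[287.0, 326.0], [368.0, 327.0]]
0.25 [[286.0, 316.0], [369.0, 316.0]]
0.75 [[284.0, 303.0], [371.0, 303.0]]
1.05 [[282.0, 301.0], [373.0, 302.0]]
lip -86,z80 [207.0, 351.0] [448.0, 352.0]
230             .#########..##......###........................#...#........##...................
235             .#.#.#####.###....#####...........................#..##.....##...................
240             ....######.#.##########................................#..##.....................
245             ...#.######.#.##.######...................................##.#...................
250           ...###.#######.#########.....................#....#........##....#.................
255          ....############...######.......................##.....#.#..........................
260        ......##########.....######.......................#...................................
265       .......####.######....#######...#................#####..#....................
[... 896 characters left out ...]
 .......................................                    ...........................####...
320 .......................................                      ................................
325 ...........................ooooooooooo                      .oooooooooooo....................
330 ..........................oooooooooooo                       oooooooooooooo..................
335 ..........................oooooooooooo       oo.  oo          oooooooooooooo.................
340 .........................ooooooooooo           .  o           oooooooooooooo.................
345 .......................     oooooooo              .           oooooooo      o................
lid moved px: 460
```

The clip's edge now sits at v≈325. The model predicts 326 for flat and about 302 for swung out, so it has snapped on. The robot is clear of everything, so I'm handing in.

```bash
python3 -c "
from h import *
print(bot.finish_job())"
```

```text
the job is handed in; nothing more can be done
None
```

I stood the dropper bottle upright in the free half, shut the lid and snapped the clip on, and handed the job in at about 21 s; two contacts ran high, both registering on the finger pads: 53 N on the lid in a test touch and 42 N on a first, blocked clip push.

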